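# Take the battery cassette out of the head's base unit

### The job

Lift the loose white cover off the base unit and set it down, open side down, on the rubber mat without dropping it. Then pinch the two side catches of the battery cassette together with the fingers, draw the cassette straight up out of its well and finish while still holding it by the pinched catches, upright and still, with its underside at least 5 cm above the base unit's deck. Leave everything else on the bench where it is.

Things in the scene. Friction and masses are not known exactly. Their poses are not given: they have to be found in the camera images.
- base_unit: Low heavy box fixed to the bench, black sides, grey deck plate, aluminium corner profiles: 150 (x) x 120 (y) x 70 mm high (the deck is its top). Origin: centre of its underside; z up. In the deck's centre is a well, 63 (x) x 55 (y) mm, 56 mm deep, that holds the battery cassette. It stands left, middle or right on the bench, turned by up to 0.35 rad.
- cassette: Battery cassette, about 330 g: black, foot 60 (x) x 52 (y) x 36 mm, core 60 x 29 mm above it, 92 mm high in all, grey catches on its +y and -y sides. Origin: centre of its underside. At the start hidden under the cover, seated in the well, origin 14 mm above the base unit's, same axes, 1.5 mm play; 36 mm stand above the deck. Unless both catches are in, their teeth stop it after 3 mm of lift.
- catch_left (a joint): Inward travel of the catch on the cassette's +y side, metres: 0 free (out, its tooth under the deck plate), 0.007 fully pinched in (hard stop on the core). Spring: 2 N at 0 rising to 5 N at 0.007. The teeth surely clear the deck plate from 0.005 on.
- catch_right (a joint): The same for the catch on the cassette's -y side.
- catch_left_pad (a point): Centre of the outer face of the +y catch's grey ribbed plate, 28 (x) x 32 mm high, from 4 to 36 mm above the deck when seated. This point: 76 mm above the cassette's origin (20 mm above the deck), 27 mm from its middle when free, 20 mm when pinched: plates 54 mm apart over the outsides free, 40 mm pinched. Plastic, friction about 0.6; a grip of 20 to 30 N pinches and carries it.
- catch_right_pad (a point): The same for the -y catch's pressing plate.
- cover: Loose white plastic hood, 90 g, open below, standing on the deck over the cassette's top (6 mm room all round). Outside 80 (x) x 72 (y) x 47 mm high, walls 3 mm. On its roof a solid grip fin, 50 mm long (x), 14 mm thick (y), 30 mm high, so its top is 77 mm above the rim; grip it across its thickness. Origin: centre of its lower rim, at the deck's height at the start; z up.
- mat: Flat dark rubber mat fixed to the bench, 160 (x) x 130 (y) mm, 3 mm thick, empty. Origin: centre of its underside, at bench height; z up. It may lie left, middle or right, turned by up to 0.35 rad.
- parts_tray: Bystander: fixed open green tray of small metal parts, 140 (x) x 110 (y) x 35 mm high; origin: centre of its underside. Base unit, mat and tray lie side by side in any order, about 270 mm apart along y.
- servo: Bystander: small black servo motor, 40 x 20 x 43 mm high, loose, standing between two of the three; origin: centre of its underside.
- bearing: Bystander: steel bearing ring, 36 mm across, 14 mm high, loose, lying between two of the three; origin: centre of its underside.
- driver: Bystander: screwdriver with a black handle, 170 mm long, lying beyond the three; origin: below its middle.
- screw_jar: Bystander: jar with a black cap, 52 mm across, 70 mm high, beyond the three; origin: centre of its underside.
- mug: Bystander: white mug, 80 mm across, 90 mm high, beyond the three; origin: centre of its underside.
- depth_camera: Bystander: bar-shaped camera on a table tripod, about 145 mm high, beyond the three; origin: centre of its foot.
Mind the look-alikes: they are no part of the job. Leave any purple look-alike of the cover alone. Of the things that look like the mat, take the one that is farthest from the robot's base at the start.

How it is judged:
By the outcome, as a careful person would: the job done as asked, in the order asked, and still so for the second after the job is handed in, while the arm keeps its last pose, push and grip.
It also fails if it takes over 64 s, if anything falls off the work surface, if the arm or the gripper's body presses on something with over 40 N, if the wrist force passes 120 N, or if a joint passes its speed limit or range.

### The arm

A 7-joint arm with a two-finger parallel gripper is mounted at the origin on the work surface. World frame = base frame: x ahead of the robot, y to its left, z up, the work surface at z = 0. Lengths are in m, angles in degrees, forces in N, time in s.
With the tool pointing down it reaches from about 0.425 to 0.875 m from the base axis. Payload 4.7 kg.
Tool frame: the origin (TCP) lies between the finger pads; the fingertips stand env.finger_overhang ahead of it and the grasp point (between the pads) lies 5 mm behind it (env.finger_overhang is the distance from the TCP to the fingertips, in m); z points along the fingers, y is the line along which they close (so a half turn about z gives the same grasp; the last joint's range is limited). The gripper opens to 87 mm and grips with 3 to 60 N. Pads are 19 mm wide; open, the fingers measure 117 mm over their backs; the gripper's body (75 mm by 190 mm) begins 51 mm behind the grasp point.
Start: joints at [74.777, 18.392, -4.016, 83.108, 1.295, 78.541, -3.26], TCP at [0.179, -0.625, 0.237] pointing down, gripper open.
Joint ranges: [-163.93, 163.93], [-17.29, 119.83], [-79.2, 71.16], [3.27, 140.29], [-89.18, 269.18], [5.43, 117.66], [-154.24, 154.24]. Speed limits (degrees/s): [147.25, 147.25, 180, 180, 180, 180, 180].

### API

Orientations are given as [roll, pitch, yaw] about the fixed x, y, z axes, in that order (R = Rz(yaw) Ry(pitch) Rx(roll)).
In Python, from cell import telemetry, eyes, env, models gives the robot as it stands. The module is installed in compiled form; this text tells all that it offers.
- The arm moves only by the tool drive_tool, never from a script. Its arguments are lists of equal length, an entry for each row: "angular": the turn, a rotation vector about the tool's x, y, z in rad, a list of three; "delta_pos": the shift along the tool's x, y, z in cm, a list of three; "gripper": the finger opening in cm, from 0 to 8.7. A call has 1 to 20 rows; each row shifts and turns the commanded pose from where the row before left it, along the tool's axes as they then stand; what a row does not reach is not made up. A row lasts 1/10 s, in which the tool goes at most 50 mm and 8.59 degrees, less where a joint would pass 70% of its speed; a pose out of reach is approached as far as the arm can. A call with a gripper value outside its range is refused whole. The fingers move at their own pace and stop on an object; "squeeze" is the grip in N (left out, the last holds). Time passes only in rows, so rows that do not move let the fingers close. It gives the time, the measured TCP pose, the force, the opening and the grip force at its end, in the units of the state.
- telemetry.get_obs(): the state, without advancing time (a new reading comes with each control period).
- eyes.read_camera(name): name is "scene" or "top" or "wrist"; returns a dict with "pixels" (480x640x3 uint8, red, green, blue), "mtx" (3x3 intrinsics, pixels), "origin" and "orientation" of the camera in the world. Camera axes: x right, y down, z forward; pixel columns grow to the right and rows downward; lengths in m; the calibration is good to about 2 mm. The wrist camera is an equidistant fisheye: a pixel r from the principal point sees the ray r / f radians off the axis. A picture is of the moment at which its call begins. There is no depth.
- env.sign_off(): hands the job in; it is judged then, once.
Trained networks look in a picture, given as the dict that the camera call returned (one of the last four; its "shot" number tells which), for a name from the list of things; names that differ only in an ending like _2 or _b are one class to them, and where a whole thing is asked for, a point or a joint stands for the part that bears it (a point fixed in the world has none). Each returns a list of dicts, best first, with "p" (0 to 1); they miss things now and then, are a little off and sometimes report something else, mostly with a low value. They report only what shows in the picture. A call takes as long as a camera call. They do not tell look-alikes from the thing itself.
- models.search_frame(picture, target): "centre" ([column, row] in pixels, amid what is visible of it).
- models.cut_out(picture, target): "pixels" (480x640 bool, what is visible of it) and "centre" ([column, row] in pixels, amid what is visible of it).
The state is a dict: "time_s": time; "qpos": joint angles; "joint_velocities": joint speeds; "effort": joint torques, N m; "tool_pos": TCP position; "tool_rot": TCP orientation; "force": force on the tool from outside, world axes, zero at the start; "wrist_torque": the same for the moment, N m; "grip_width": finger opening in m; "grasp_force": force on a finger pad.
Only numpy, scipy, OpenCV 4.12 (cv2) and the standard library are available. Lean on these libraries where they do the work, as an engineer would, in place of code of your own. Each camera call takes 0.05 s, during which the arm holds its last target. There are 200 camera calls.

## Working session

There is one attempt and no reset: what is moved stays moved. The work goes in short steps, Python scripts to look and compute and a tool call to move; the robot and the scene stay as the last step left them, time stands still between calls to the robot, and variables do not carry over. Pictures are saved under pics/ and viewed, at most 10 in all, crops included, and the job is handed in when it is done.

Besides the shell and the picture viewer there is one more tool, called after "Request:" as name(argument=value, ...) on one line, values as JSON. drive_tool: Moves the arm, as the interface text tells. Its arguments: {"type":"object","properties":{"angular":{"type":"array","items":{"type":"array","items":{"type":"number"}}},"delta_pos":{"type":"array","items":{"type":"array","items":{"type":"number"}}},"gripper":{"type":"array","items":{"type":"number"}},"squeeze":{"type":"number"}},"required":["angular","delta_pos","gripper"]}

```bash
mkdir -p pics
cat > h.py <<'E'
import numpy as np, cv2
from scipy.spatial.transform import Rotation as R
from cell import telemetry, eyes, env, models
def rotm(o):
    o=np.array(o,float)
    if o.shape==(3,3): return o
    if o.size==4: return R.from_quat(o).as_matrix()
    return R.from_euler('xyz',o,degrees=True).as_matrix()
def shot(n,save=None):
    p=eyes.read_camera(n)
    if save: cv2.imwrite('pics/'+save,cv2.cvtColor(p['pixels'],cv2.COLOR_RGB2BGR))
    return p
def ray(p,uv,fish=False):
    K=np.array(p['mtx']); x=(uv[0]-K[0,2])/K[0,0]; y=(uv[1]-K[1,2])/K[1,1]
    if fish:
        r=np.hypot(x,y); d=np.array([x/r*np.sin(r),y/r*np.sin(r),np.cos(r)]) if r>1e-9 else np.array([0,0,1.])
    else: d=np.array([x,y,1.])
    return rotm(p['orientation'])@d
def at_z(p,uv,z,fish=False):
    d=ray(p,uv,fish); o=np.array(p['origin']); return o+d*(z-o[2])/d[2]
def proj(p,X,fish=False):
    K=np.array(p['mtx']); c=rotm(p['orientation']).T@(np.array(X)-np.array(p['origin']))
    if fish:
        t=np.arctan2(np.hypot(c[0],c[1]),c[2]); h=np.hypot(c[0],c[1]); x,y=c[0]/h*t,c[1]/h*t
    else: x,y=c[0]/c[2],c[1]/c[2]
    return np.array([K[0,0]*x+K[0,2],K[1,1]*y+K[1,2]])
E
python3 - <<'E'
from h import *
print(telemetry.get_obs(), env.finger_overhang)
for n in ['scene','top','wrist']:
    p=shot(n,n+'0.png'); print(n,p['mtx'],p['origin'],p['orientation'],p['shot'])
    if n!='wrist':
        for t in ['base_unit','cover','mat','parts_tray','servo','bearing','cassette','depth_camera','mug','screw_jar']:
            print(t,[(np.round(d['centre']).tolist(),round(d['p'],2),np.round(at_z(p,d['centre'],0.0)[:2],3).tolist()) for d in models.search_frame(p,t)][:4])
E
```

```text
{'time_s': 0.0, 'qpos': array([74.77544596, 18.43978612, -4.01640394, 83.17269408,  1.29620694,
       78.54101844, -3.25988151]), 'joint_velocities': array([-0.0430137 , -0.03845891, -0.03203915,  0.04972305, -0.0585492 ,
        0.09023347,  0.04100559]), 'effort': array([-3.97588319e-04, -4.91284060e+01, -4.04124185e-01, -3.12527490e+01,
       -6.39976398e-02,  4.36710881e-02,  1.99200526e-04]), 'tool_pos': array([ 0.17933119, -0.62423991,  0.23547272]), 'tool_rot': array([-1.79891813e+02,  6.55499058e-03,  1.60354483e+01]), 'force': array([ 0.13722946,  1.05155143, -0.48313071]), 'wrist_torque': array([0.03312958, 0.00218304, 0.00789131]), 'grasp_force': 0.0, 'grip_width': 0.08727078157840261} 0.014
scene [[493.89044499   0.         323.62270772]
 [  0.         493.89044499 239.47759394]
 [  0.           0.           1.        ]] [1.03661296 0.27842941 0.92053549] [-146.33037452   -0.20023159  114.62807117] 1
base_unit [([427.0, 298.0], 0.81, [0.52, 0.282])]
cover [([438.0, 269.0], 0.79, [0.444, 0.281]), ([424.0, 301.0], 0.74, [0.529, 0.278]), ([506.0, 242.0], 0.59, [0.315, 0.39
[... 952 characters left out ...]
]
mat [([434.0, 269.0], 0.72, [0.539, -0.247]), ([403.0, 368.0], 0.6, [0.299, -0.18])]
parts_tray [([335.0, 270.0], 0.84, [0.515, -0.006])]
servo [([388.0, 264.0], 0.68, [0.541, -0.133])]
bearing [([286.0, 245.0], 0.58, [0.569, 0.119]), ([435.0, 268.0], 0.33, [0.541, -0.248])]
cassette []
depth_camera [([442.0, 172.0], 0.71, [0.789, -0.26])]
mug [([281.0, 167.0], 0.6, [0.771, 0.151]), ([215.0, 171.0], 0.57, [0.748, 0.319])]
screw_jar [([281.0, 168.0], 0.93, [0.77, 0.151])]
wrist [[371.64829954   0.         316.66956581]
 [  0.         371.64829954 236.55265303]
 [  0.           0.           1.        ]] [ 0.25972886 -0.60087263  0.38579125] [ 1.62402392e+02 -9.02257119e-03 -7.39752166e+01] 3
```

View pics/scene0.png

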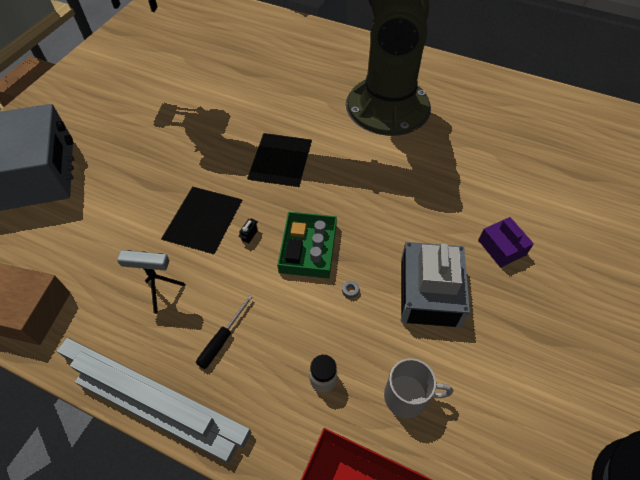

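View pics/top0.png

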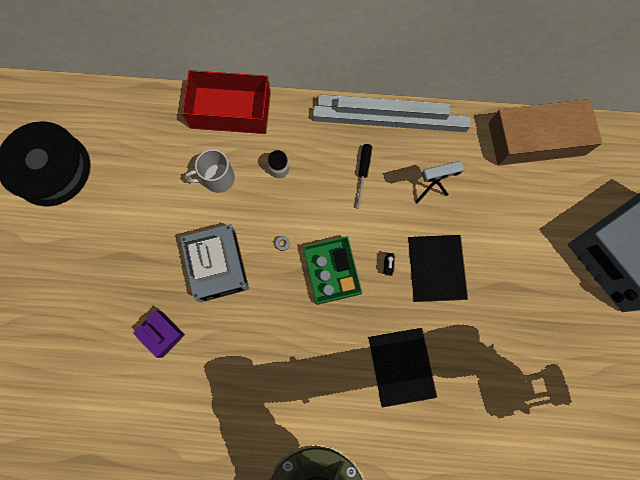

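The scene picture shows the white cover on the grey base unit at (440,268), the purple look-alike at (506,242), and two mats at (203,220) and (280,158). In the top view the same things are at: white cover (209,259), purple cover (158,333), mats (437,268) and (403,368).

- **Cover:** white at (209,259) or purple at (158,333). I take the white one on the base unit.
- **Mat:** (437,268), about 0.59 m from the base, or (403,368), about 0.35 m. I take the farther one.

Next I fit the poses by silhouettes and check them in one crop.

```bash
cat >> h.py <<'E'
from scipy.optimize import minimize
def boxpts(sx,sy,z0,z1,cx=0,cy=0):
    return np.array([[cx+a*sx/2,cy+b*sy/2,z] for a in(-1,1) for b in(-1,1) for z in(z0,z1)])
def place(pts,q):
    c,s=np.cos(q[2]),np.sin(q[2]); return np.c_[pts[:,0]*c-pts[:,1]*s+q[0],pts[:,0]*s+pts[:,1]*c+q[1],pts[:,2]]
def sil(p,parts,q,fish=False,S=4):
    m=np.zeros((480*S,640*S),np.uint8)
    for b in parts:
        uv=np.array([proj(p,X,fish) for X in place(b,q)])
        cv2.fillConvexPoly(m,cv2.convexHull(np.round((uv+.5)*S-.5).astype(np.int32)),255)
    return cv2.resize(m,(640,480),interpolation=cv2.INTER_AREA)/255.
def fit(views,parts,q0,fish=False,free=3):
    """views: [(pic,mask,ignore)]"""
    def cost(q):
        t=0
        for p,m,ig in views:
            d=np.abs(sil(p,parts,q,fish)-m)
            if ig is not None: d=d[~ig]
            t+=d.sum()/m.sum()
        return t
    best=None
    for y in (q0[2]-.25,q0[2],q0[2]+.25):
        s=np.array([[q0[0],q0[1],y]]*4); s[1,0]+=.015; s[2,1]+=.015; s[3,2]+=.15
        r=minimize(cost,s[0],method='Nelder-Mead',options=dict(initial_simplex=s,xatol=2e-4,fatol=1e-4))
        if best is None or r.fun<best.fun: best=r
    return best.x,best.fun
def cut(p,t,near):
    c=[d for d in models.cut_out(p,t) if np.hypot(*(np.array(d['centre'])-near))<30]
    return c[0]['pixels'] if c else None
COVER=lambda z:[boxpts(.08,.072,z,z+.047),boxpts(.05,.014,z+.047,z+.077)]
BASE=[boxpts(.15,.12,0,.07)]; MAT=[boxpts(.16,.13,0,.003)]
E
python3 - <<'E'
from h import *
ps=shot('scene'); pt=shot('top')
ms=[cut(p,'cover',n) for p,n in((ps,(440,268)),(pt,(209,259)))]
mb=[cut(p,'base_unit',n) for p,n in((ps,(430,290)),(pt,(215,265)))]
mm=[cut(p,'mat',n) for p,n in((ps,(203,220)),(pt,(437,268)))]
for n,m in (('c',ms),('b',mb),('m',mm)): print(n,[None if a is None else int(a.sum()) for a in m])
k=np.ones((3,3),np.uint8)
def go(n,m,parts,q0,ig=None):
    for sel in ([0],[1],[0,1]):
        v=[((ps,pt)[i],m[i].astype(float),None if ig is None or ig[i] is None else cv2.dilate(ig[i].astype(np.uint8),k)>0) for i in sel if m[i] is not None]
        if v:
            q,f=fit(v,parts,q0); print(n,sel,np.round(q,4),round(f,3))
    return q
qc=go('cover',ms,COVER(.07),[.49,.275,0]); qb=go('base',mb,BASE,[.49,.27,0],ms); qm=go('mat',mm,MAT,[.54,-.247,0])
im=cv2.cvtColor(pt['pixels'],cv2.COLOR_RGB2BGR)
S=5; im=cv2.resize(im,None,fx=S,fy=S,interpolation=cv2.INTER_CUBIC)
for parts,q,c in((COVER(.07),qc,(0,0,255)),(BASE,qb,(0,255,0))):
    for b in parts:
        uv=np.array([proj(pt,X) for X in place(b,q)]); 
        for i in range(8):
            for j in range(i):
                if (np.abs(b[i]-b[j])>1e-6).sum()==1: cv2.line(im,*[tuple(int(a) for a in (uv[w]+.5)*S) for w in(i,j)],c,1)
cv2.imwrite('pics/crop1.png',im[205*S:320*S,130*S:265*S])
E
```

```text
c [1969, 1296]
b [3311, 2404]
m [None, 3489]
cover [0] [0.5036 0.2821 0.3332] 0.036
cover [1] [0.5019 0.2804 0.3448] 0.088
cover [0, 1] [0.5036 0.2824 0.3302] 0.13
base [0] [0.5046 0.2812 0.348 ] 0.028
base [1] [0.5031 0.2794 0.3395] 0.029
base [0, 1] [0.5038 0.2804 0.3411] 0.076
mat [1] [ 0.5418 -0.2539  0.1264] 0.021
mat [0, 1] [ 0.5418 -0.2539  0.1264] 0.021
```

View pics/crop1.png

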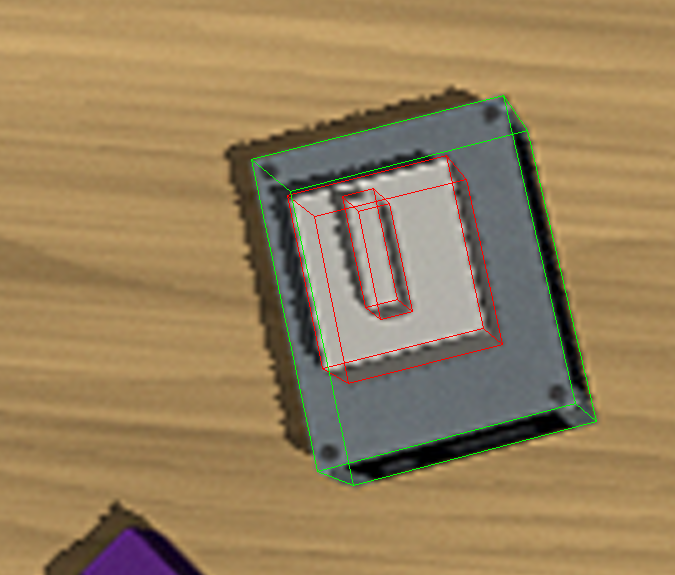

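The crop confirms the white cover, fin lengthwise along the base's x, with the fits lying on it at (0.503, 0.281), yaw 19.4°. Next come the move numbers.

```bash
cat > go.py <<'E'
import sys
from h import *
def delta(x,y,z,yaw,frm=None):
    o=telemetry.get_obs(); p=np.array(o['tool_pos']); Rm=R.from_euler('xyz',o['tool_rot'],degrees=True)
    T=R.from_euler('xyz',[180,0,yaw],degrees=True)
    print('now',np.round(p,4),np.round(o['tool_rot'],2),'w',round(o['grip_width'],4),'t',round(o['time_s'],2))
    print('cm',np.round(Rm.inv().apply(np.array([x,y,z])-p)*100,2),'rv',np.round((Rm.inv()*T).as_rotvec(),4))
if __name__=='__main__': delta(*map(float,sys.argv[1:5]))
E
python3 go.py 0.50 -0.25 0.237 16.04; python3 go.py 0.179 -0.625 0.237 19.4
python3 -c "
import numpy as np
a=np.radians(19.4);print('B->C in tool', [(0.003*np.cos(a)+.531*np.sin(a))*100,(0.003*np.sin(a)-.531*np.cos(a))*100])"
```

```text
now [ 0.1795 -0.6247  0.2366] [180.     0.    16.03] w 0.0867 t 1.55
cm [ 4.115e+01 -2.716e+01 -4.000e-02] rv [ 0.      0.     -0.0001]
now [ 0.1795 -0.6247  0.2366] [180.     0.    16.03] w 0.0867 t 1.55
cm [-0.05  0.01 -0.04] rv [ 0.      0.     -0.0587]
B->C in tool [np.float64(17.920722900408926), np.float64(-49.985474797452504)]
```

Request:
drive_tool(angular=[[0, 0, 0], [0, 0, 0], [0, 0, 0], [0, 0, 0], [0, 0, 0], [0, 0, 0], [0, 0, 0], [0, 0, 0], [0, 0, 0], [0, 0, 0], [0, 0, 0], [0, 0, 0], [0, 0, -0.0587], [0, 0, 0]], delta_pos=[[3.43, -2.26, 0], [3.43, -2.26, 0], [3.43, -2.26, 0], [3.43, -2.26, 0], [3.43, -2.26, 0], [3.43, -2.26, 0], [3.43, -2.26, 0], [3.43, -2.26, 0], [3.43, -2.26, 0], [3.43, -2.26, 0], [3.43, -2.26, 0], [3.43, -2.26, 0], [0, 0, 0], [0, 0, 0]], gripper=[8.7, 8.7, 8.7, 8.7, 8.7, 8.7, 8.7, 8.7, 8.7, 8.7, 8.7, 8.7, 8.7, 8.7], squeeze=20)

```text
time_s: 2.95
tool_pos: [0.5009, -0.2491, 0.2366]
tool_rot: [180.0, 0.0, 19.6]
force: [-0.3, -0.9, -0.7]
grip_width: 0.0873
grasp_force: 0.0
```

Request:
drive_tool(angular=[[0, 0, 0], [0, 0, 0], [0, 0, 0], [0, 0, 0], [0, 0, 0], [0, 0, 0], [0, 0, 0], [0, 0, 0], [0, 0, 0], [0, 0, 0], [0, 0, 0], [0, 0, 0], [0, 0, 0], [0, 0, 0], [0, 0, 0], [0, 0, 0]], delta_pos=[[1.28, -3.57, 0], [1.28, -3.57, 0], [1.28, -3.57, 0], [1.28, -3.57, 0], [1.28, -3.57, 0], [1.28, -3.57, 0], [1.28, -3.57, 0], [1.28, -3.57, 0], [1.28, -3.57, 0], [1.28, -3.57, 0], [1.28, -3.57, 0], [1.28, -3.57, 0], [1.28, -3.57, 0], [1.28, -3.57, 0], [0, 0, 0], [0, 0, 0]], gripper=[8.7, 8.7, 8.7, 8.7, 8.7, 8.7, 8.7, 8.7, 8.7, 8.7, 8.7, 8.7, 6, 6, 6, 6])

```text
time_s: 4.55
tool_pos: [0.5034, 0.28, 0.2362]
tool_rot: [180.0, 0.0, 19.4]
force: [0.0, -0.3, 0.4]
grip_width: 0.0641
grasp_force: 0.0
```

Run:
```python
from h import *
from go import delta
delta(.503,.281,.135,19.4)
p=shot('wrist'); pt=shot('top')
im=cv2.cvtColor(p['pixels'],cv2.COLOR_RGB2BGR)
for parts,q,c in((COVER(.07),(.5032,.281,.338),(0,0,255)),(BASE,(.5038,.2804,.341),(0,255,0))):
    for b in parts:
        X=place(b,q)
        for i in range(8):
            for j in range(i):
                if (np.abs(b[i]-b[j])>1e-6).sum()==1:
                    L=[proj(p,X[i]+(X[j]-X[i])*t,True) for t in np.linspace(0,1,15)]
                    cv2.polylines(im,[np.round(L).astype(np.int32)],False,c,1)
cv2.imwrite('pics/w1.png',im)
for t,parts,q0 in(('cover',COVER(.07),(.5032,.281,.338)),('base_unit',BASE,(.5038,.2804,.341))):
    d=models.cut_out(p,t)
    print(t,[(np.round(a['centre']),a['p']) for a in d])
```

```text
now [0.5034 0.28   0.2362] [1.7997e+02 4.0000e-02 1.9350e+01] w 0.0641 t 4.55
cm [-0.   -0.11 10.12] rv [ 0.0006  0.0007 -0.0009]
cover [(array([310., 227.]), 0.94), (array([185., 294.]), 0.87)]
base_unit [(array([318., 174.]), 0.93)]
```

View pics/w1.png

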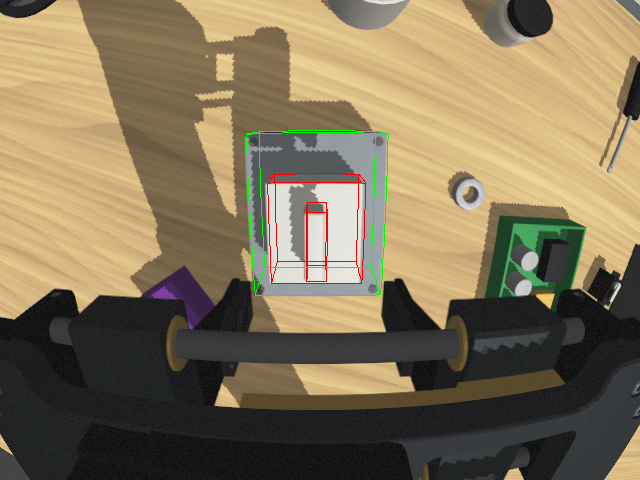

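The wrist view shows the cover at (316,230) with my projected outlines on its edges, and the fin between the fingers. I descend and grip.

Request:
drive_tool(angular=[[0, 0, 0], [0, 0, 0], [0, 0, 0], [0, 0, 0], [0, 0, 0], [0, 0, 0], [0, 0, 0], [0, 0, 0], [0, 0, 0], [0, 0, 0], [0, 0, 0], [0, 0, 0], [0, 0, 0], [0, 0, 0], [0, 0, 0]], delta_pos=[[0, -0.1, 2], [0, 0, 2], [0, 0, 2], [0, 0, 1.5], [0, 0, 1.5], [0, 0, 1.1], [0, 0, 0], [0, 0, 0], [0, 0, 0], [0, 0, 0], [0, 0, 0], [0, 0, 0], [0, 0, 0], [0, 0, 0], [0, 0, 0]], gripper=[6, 6, 6, 6, 6, 6, 3.5, 2.5, 2, 1.5, 1, 1, 1, 1, 1], squeeze=20)

```text
time_s: 6.25
tool_pos: [0.5029, 0.2817, 0.1356]
tool_rot: [-180.0, -0.0, 19.4]
force: [-0.2, 0.6, 1.7]
grip_width: 0.014
grasp_force: 20.0
```

Request:
drive_tool(angular=[[0, 0, 0], [0, 0, 0], [0, 0, 0], [0, 0, 0], [0, 0, 0], [0, 0, 0], [0, 0, 0], [0, 0, 0], [0, 0, 0]], delta_pos=[[0, 0, -0.3], [0, 0, -0.7], [0, 0, -1.5], [0, 0, -2], [0, 0, -2], [0, 0, -2], [0, 0, -1.5], [0, 0, 0], [0, 0, 0]], gripper=[1, 1, 1, 1, 1, 1, 1, 1, 1])

```text
time_s: 7.15
tool_pos: [0.5029, 0.2814, 0.2355]
tool_rot: [180.0, -0.0, 19.4]
force: [0.2, -0.7, -1.9]
grip_width: 0.0141
grasp_force: 20.0
```

Run:
```python
from h import *
from go import delta
delta(.5418,-.254,.236,19.4)
ps=shot('scene','s1.png'); pt=shot('top')
for p in (ps,pt):
    for t in('cassette','cover','catch_left_pad','catch_right_pad'):
        print(t,[(np.round(a['centre']),round(a['p'],2)) for a in models.search_frame(p,t)])
for p,n in((ps,(203,220)),(pt,(437,268))):
    m=cut(p,'mat',n)
    if m is not None: print(m.sum(),fit([(p,m.astype(float),None)],MAT,[.542,-.254,.126]))
im=cv2.imread('pics/s1.png')[140:360,140:520]; cv2.imwrite('pics/s1c.png',cv2.resize(im,None,fx=2,fy=2))
```

```text
now [0.5029 0.2814 0.2355] [ 1.7998e+02 -1.0000e-02  1.9390e+01] w 0.0141 t 7.15
cm [-1.410e+01  5.179e+01 -3.000e-02] rv [ 0.0004 -0.0001 -0.0001]
cassette [(array([437., 279.]), 0.79)]
cover [(array([448., 242.]), 0.88), (array([505., 242.]), 0.86)]
catch_left_pad [(array([408., 389.]), 0.46)]
catch_right_pad [(array([425., 273.]), 0.61)]
cassette [(array([234., 269.]), 0.65), (array([225., 264.]), 0.49), (array([280., 167.]), 0.49)]
cover [(array([152., 337.]), 0.76), (array([441., 175.]), 0.66), (array([214., 252.]), 0.53)]
catch_left_pad [(array([364., 161.]), 0.49)]
catch_right_pad []
3214 (array([ 0.54239964, -0.25202909,  0.12332086]), np.float64(0.02888709933257684))
3397 (array([ 0.54128184, -0.25366445,  0.13012655]), np.float64(0.04027082720047101))
```

View pics/s1c.png

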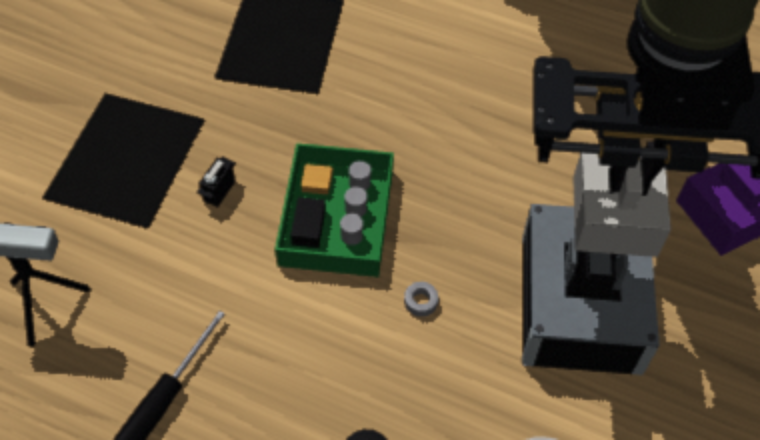

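The crop shows the cover (620,205) hanging free in the fingers, the cassette standing in the well (590,270), and the chosen mat at (125,160) empty. I carry the cover there.

Request:
drive_tool(angular=[[0, 0, 0], [0, 0, 0], [0, 0, 0], [0, 0, 0], [0, 0, 0], [0, 0, 0], [0, 0, 0], [0, 0, 0], [0, 0, 0], [0, 0, 0], [0, 0, 0], [0, 0, 0], [0, 0, 0], [0, 0, 0], [0, 0, 0], [0, 0, 0], [0, 0, 0], [0, 0, 0], [0, 0, 0]], delta_pos=[[-0.4, 1.5, 0], [-0.8, 3, 0], [-0.94, 3.45, 0], [-0.94, 3.45, 0], [-0.94, 3.45, 0], [-0.94, 3.45, 0], [-0.94, 3.45, 0], [-0.94, 3.45, 0], [-0.94, 3.45, 0], [-0.94, 3.45, 0], [-0.94, 3.45, 0], [-0.94, 3.45, 0], [-0.94, 3.45, 0], [-0.94, 3.45, 0], [-0.94, 3.45, 0], [-0.4, 1.4, 0], [-0.3, 1, 0], [0, 0, 0], [0, 0, 0]], gripper=[1, 1, 1, 1, 1, 1, 1, 1, 1, 1, 1, 1, 1, 1, 1, 1, 1, 1, 1])

```text
time_s: 9.65
tool_pos: [0.542, -0.2515, 0.2356]
tool_rot: [-179.9, -0.0, 19.5]
force: [-0.2, 0.3, -1.3]
grip_width: 0.0141
grasp_force: 20.0
```

```bash
python3 go.py .542 -.253 .0695 19.4
```

```text
now [ 0.542  -0.2515  0.2356] [-1.7994e+02 -3.0000e-02  1.9520e+01] w 0.0141 t 9.65
cm [-0.06  0.16 16.61] rv [-0.001  -0.0005  0.0022]
```

Request:
drive_tool(angular=[[0, 0, 0], [0, 0, 0], [0, 0, 0], [0, 0, 0], [0, 0, 0], [0, 0, 0], [0, 0, 0], [0, 0, 0], [0, 0, 0], [0, 0, 0], [0, 0, 0], [0, 0, 0], [0, 0, 0]], delta_pos=[[0, 0, 1], [0, 0, 2], [0, 0, 2.5], [0, 0, 2.5], [0, 0, 2.5], [0, 0, 2], [0, 0, 1.5], [0, 0, 1], [0, 0, 0.7], [0, 0, 0.5], [0, 0, 0.3], [0, 0, 0], [0, 0, 0]], gripper=[1, 1, 1, 1, 1, 1, 1, 1, 1, 1, 1, 1, 1])

```text
time_s: 10.95
tool_pos: [0.5419, -0.2538, 0.0711]
tool_rot: [180.0, -0.0, 19.4]
force: [0.5, 0.2, -0.7]
grip_width: 0.0139
grasp_force: 20.0
```

Request:
drive_tool(angular=[[0, 0, 0], [0, 0, 0], [0, 0, 0], [0, 0, 0]], delta_pos=[[0, 0, 0.1], [0, 0, 0.1], [0, 0, 0], [0, 0, 0]], gripper=[1, 1, 1, 1])

```text
time_s: 11.35
tool_pos: [0.5416, -0.2536, 0.0686]
tool_rot: [180.0, -0.0, 19.4]
force: [0.3, 0.5, -0.5]
grip_width: 0.0138
grasp_force: 20.0
```

Request:
drive_tool(angular=[[0, 0, 0], [0, 0, 0], [0, 0, 0]], delta_pos=[[0, 0, 0.05], [0, 0, 0.05], [0, 0, 0]], gripper=[1, 1, 1])

```text
time_s: 11.65
tool_pos: [0.5417, -0.2536, 0.0686]
tool_rot: [180.0, 0.0, 19.4]
force: [-2.2, 0.6, 5.0]
grip_width: 0.0135
grasp_force: 20.0
```

Force has risen to 5 N, so the cover is on the mat. I release and retreat.

Request:
drive_tool(angular=[[0, 0, 0], [0, 0, 0], [0, 0, 0], [0, 0, 0], [0, 0, 0], [0, 0, 0], [0, 0, 0], [0, 0, 0], [0, 0, 0], [0, 0, 0], [0, 0, 0], [0, 0, 0], [0, 0, 0], [0, 0, 0]], delta_pos=[[0, 0, -0.05], [0, 0, 0], [0, 0, 0], [0, 0, 0], [0, 0, 0], [0, 0, 0], [0, 0, -0.5], [0, 0, -1.5], [0, 0, -2.5], [0, 0, -3], [0, 0, -3], [0, 0, -3], [0, 0, -3], [0, 0, 0]], gripper=[1, 2, 3, 4, 5, 5, 5, 5, 6, 7, 8, 8.7, 8.7, 8.7])

```text
time_s: 13.05
tool_pos: [0.5443, -0.2542, 0.2397]
tool_rot: [179.6, -0.4, 19.4]
force: [0.3, 0.4, 0.8]
grip_width: 0.085
grasp_force: 0.0
```

Run:
```python
from h import *
from go import delta
delta(.503,.281,.236,19.4)
pt=shot('top'); ps=shot('scene')
ps_m=cut(ps,'cover',proj(ps,(.542,-.253,.03))); 
if ps_m is not None: print('cover',ps_m.sum(),fit([(ps,ps_m.astype(float),None)],COVER(.003),[.542,-.253,.339]))
# base refine with arm away: base+cassette
mb=[cut(p,'base_unit',proj(p,(.504,.2804,.05))) for p in(ps,pt)]; mc=[cut(p,'cassette',proj(p,(.504,.2804,.09))) for p in(ps,pt)]
print([None if a is None else int(a.sum()) for a in mb+mc])
for p,b,c in zip((ps,pt),mb,mc):
    if c is not None:
        print('cass',fit([(p,c.astype(float),None)],[boxpts(.06,.029,.07,.106),boxpts(.028,.054,.074,.106)],[.504,.2804,.34]))
S=6
for n,p in(('s',ps),('t',pt)):
    u,v=proj(p,(.504,.2804,.08)).astype(int)
    im=cv2.cvtColor(p['pixels'],cv2.COLOR_RGB2BGR)[v-45:v+45,u-45:u+45]; cv2.imwrite(f'pics/b_{n}.png',cv2.resize(im,None,fx=S,fy=S,interpolation=cv2.INTER_CUBIC))
a=cv2.imread('pics/b_s.png');b=cv2.imread('pics/b_t.png'); cv2.imwrite('pics/b.png',cv2.resize(np.hstack([a,b]),None,fx=.74,fy=.74))
```

```text
now [ 0.5443 -0.2542  0.2397] [179.57  -0.4   19.41] w 0.085 t 13.05
cm [ 13.89 -51.86   0.08] rv [ 0.0076 -0.007   0.0001]
cover 1479 (array([ 0.5423802 , -0.25223823,  0.35360676]), np.float64(0.04850389107637646))
[4200, 3161, 934, 647]
cass (array([0.50659266, 0.28122485, 0.30075159]), np.float64(0.11527900239324854))
cass (array([0.5032793 , 0.27818063, 0.35863756]), np.float64(0.11372549019607844))
```

View pics/b.png

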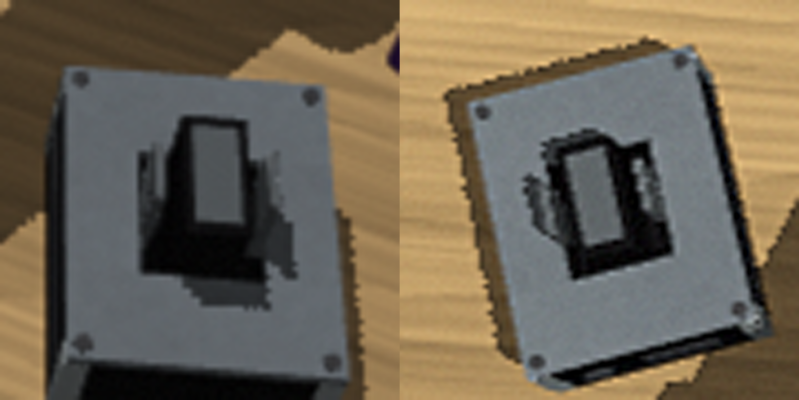

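The crop shows the cassette upright in the well (grey top centred near (215,175) in the scene view, (595,190) in the top view) with both catches standing out. The cover sits on the mat at (0.542,−0.252). I go back above the base.

Request:
drive_tool(angular=[[0, 0, 0], [0, 0, 0], [0, 0, 0], [0, 0, 0], [0, 0, 0], [0, 0, 0], [0, 0, 0], [0, 0, 0], [0, 0, 0], [0, 0, 0], [0, 0, 0], [0, 0, 0], [0, 0, 0], [0, 0, 0], [0, 0, 0], [0, 0, 0], [0, 0, 0], [0, 0, 0]], delta_pos=[[0.93, -3.45, 0], [0.93, -3.45, 0], [0.93, -3.45, 0], [0.93, -3.45, 0], [0.93, -3.45, 0], [0.93, -3.45, 0], [0.93, -3.45, 0], [0.93, -3.45, 0], [0.93, -3.45, 0], [0.93, -3.45, 0], [0.93, -3.45, 0], [0.93, -3.45, 0], [0.93, -3.45, 0], [0.93, -3.45, 0], [0.93, -3.45, 0], [0, 0, 0], [0, 0, 0], [0, 0, 0]], gripper=[8.7, 8.7, 8.7, 8.7, 8.7, 8.7, 8.7, 8.7, 8.7, 8.7, 8.7, 8.7, 8.7, 8.7, 8.7, 8.7, 8.7, 8.7])

```text
time_s: 15.2
tool_pos: [0.5016, 0.2796, 0.2324]
tool_rot: [179.9, 0.1, 19.3]
force: [0.8, 0.7, 0.6]
grip_width: 0.0869
grasp_force: 0.0
```

Run:
```python
from h import *
from go import delta
delta(.5038,.2803,.088,19.4)
p=shot('wrist')
m=cut(p,'base_unit',(318,200)); c=cut(p,'cassette',(316,230))
if m is not None:
    ig=cv2.dilate(c.astype(np.uint8),np.ones((5,5)))>0 if c is not None else None
    print('base',fit([(p,m.astype(float),ig)],BASE,[.5038,.2803,.34],True))
im=cv2.cvtColor(p['pixels'],cv2.COLOR_RGB2BGR); S=4
im=cv2.resize(im,None,fx=S,fy=S,interpolation=cv2.INTER_CUBIC)
for b,q,col in((boxpts(.06,.029,.07,.106),(.5038,.2803,.34),(0,0,255)),(boxpts(.028,.054,.074,.106),(.5038,.2803,.34),(0,255,255)),(BASE[0],(.5038,.2803,.34),(0,255,0))):
    X=place(b,q)
    for i in range(8):
        for j in range(i):
            if (np.abs(b[i]-b[j])>1e-6).sum()==1:
                L=[(proj(p,X[i]+(X[j]-X[i])*t,True)+.5)*S for t in np.linspace(0,1,15)]
                cv2.polylines(im,[np.round(L).astype(np.int32)],False,col,1)
cv2.imwrite('pics/w2.png',im[170*S:310*S,220*S:415*S])
```

```text
now [0.5016 0.2796 0.2324] [1.7995e+02 7.0000e-02 1.9310e+01] w 0.0869 t 15.2
cm [ 2.500e-01 -1.000e-02  1.444e+01] rv [ 0.0009  0.0012 -0.0015]
base (array([0.50303737, 0.28191353, 0.34437865]), np.float64(0.02408597243275254))
```

View pics/w2.png

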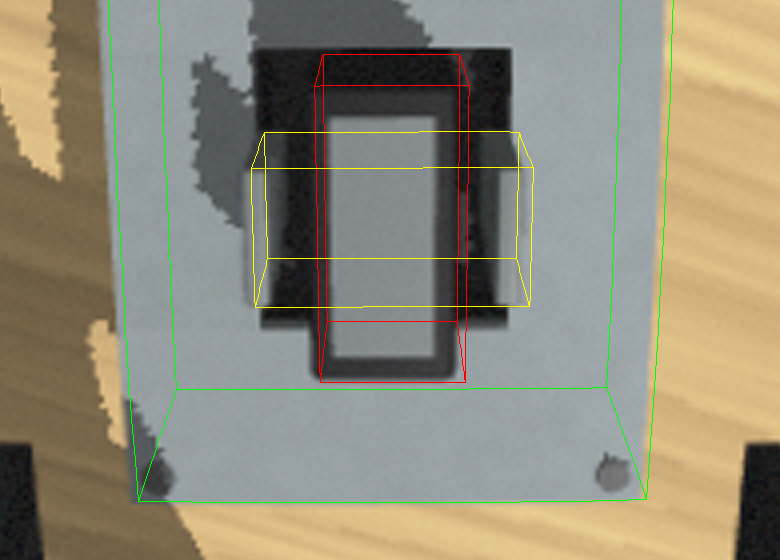

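The wrist crop shows the catch plates at x≈250 and x≈520, about 1.3 mm towards +y from my model. That agrees with the wrist base fit. I correct for it and descend.

Request:
drive_tool(angular=[[0, 0, 0], [0, 0, 0], [0, 0, 0], [0, 0, 0], [0, 0, 0], [0, 0, 0], [0, 0, 0], [0, 0, 0], [0, 0, 0], [0, 0, 0], [0, 0, 0], [0, 0, 0]], delta_pos=[[0.25, -0.12, 0.5], [0, 0, 2], [0, 0, 2.5], [0, 0, 2.5], [0, 0, 2], [0, 0, 1.5], [0, 0, 1.2], [0, 0, 1], [0, 0, 0.7], [0, 0, 0.4], [0, 0, 0], [0, 0, 0]], gripper=[8.7, 8.7, 8.7, 8.7, 8.7, 8.7, 8.7, 8.7, 8.7, 8.7, 8.7, 8.7])

```text
time_s: 16.55
tool_pos: [0.5036, 0.2831, 0.0905]
tool_rot: [-180.0, -0.0, 19.4]
force: [-0.1, 0.1, -0.1]
grip_width: 0.087
grasp_force: 0.0
```

```bash
python3 go.py .5034 .2815 .088 19.4
```

```text
now [0.5036 0.2831 0.0905] [-1.80e+02 -5.00e-02  1.94e+01] w 0.087 t 16.55
cm [-0.07  0.15  0.25] rv [-0.0001 -0.0008 -0.0001]
```

Request:
drive_tool(angular=[[0, 0, 0], [0, 0, 0], [0, 0, 0], [0, 0, 0], [0, 0, 0], [0, 0, 0], [0, 0, 0], [0, 0, 0]], delta_pos=[[-0.05, 0.13, 0.1], [0, 0, 0.1], [0, 0, 0], [0, 0, 0], [0, 0, 0], [0, 0, 0], [0, 0, 0], [0, 0, 0]], gripper=[8.7, 8.7, 7.5, 6.5, 6, 5.7, 5.7, 5.7], squeeze=27)

```text
time_s: 17.35
tool_pos: [0.5032, 0.2815, 0.088]
tool_rot: [180.0, 0.0, 19.4]
force: [1.2, -0.1, 0.3]
grip_width: 0.0577
grasp_force: 0.0
```

Run:
```python
from h import *
from go import delta
delta(.5034,.2815,.088,19.4)
p=shot('wrist'); S=4
im=cv2.cvtColor(p['pixels'],cv2.COLOR_RGB2BGR)[170:310,220:415]
cv2.imwrite('pics/w3.png',cv2.resize(im,None,fx=S,fy=S,interpolation=cv2.INTER_CUBIC))
```

```text
now [0.5032 0.2815 0.088 ] [180.     0.    19.39] w 0.0577 t 17.35
cm [0.02 0.   0.  ] rv [ 0.0001  0.     -0.0001]
```

View pics/w3.png

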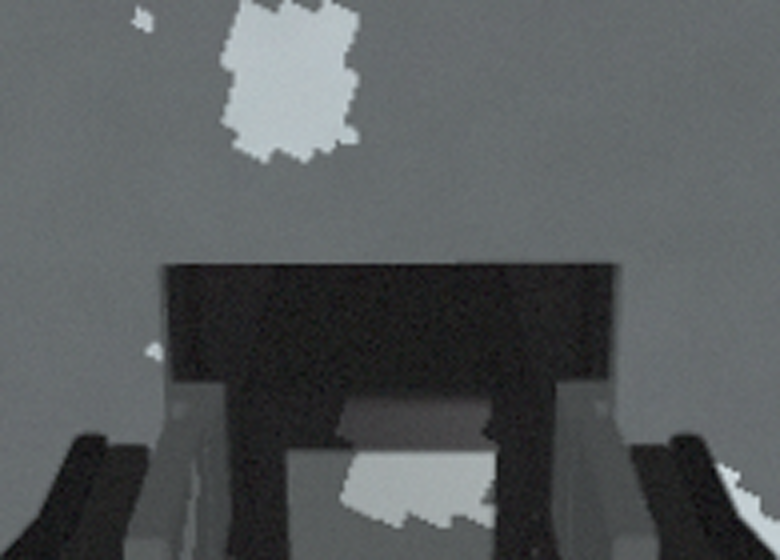

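The crop shows both fingers just outside the two catch plates, at (150,480) and (630,480), evenly centred. I pinch.

Request:
drive_tool(angular=[[0, 0, 0], [0, 0, 0], [0, 0, 0], [0, 0, 0], [0, 0, 0], [0, 0, 0], [0, 0, 0], [0, 0, 0]], delta_pos=[[0, 0, 0], [0, 0, 0], [0, 0, 0], [0, 0, 0], [0, 0, 0], [0, 0, 0], [0, 0, 0], [0, 0, 0]], gripper=[5.2, 4.8, 4.4, 4, 3.5, 3.5, 3.5, 3.5], squeeze=27)

```text
time_s: 18.2
tool_pos: [0.5033, 0.2813, 0.0883]
tool_rot: [180.0, -0.0, 19.4]
force: [-1.3, -2.9, 4.9]
grip_width: 0.0372
grasp_force: 27.0
```

Request:
drive_tool(angular=[[0, 0, 0], [0, 0, 0], [0, 0, 0], [0, 0, 0]], delta_pos=[[0, 0, -0.1], [0, 0, -0.1], [0, 0, 0], [0, 0, 0]], gripper=[3.5, 3.5, 3.5, 3.5])

```text
time_s: 18.6
tool_pos: [0.5029, 0.2814, 0.0895]
tool_rot: [-180.0, 0.0, 19.4]
force: [1.1, 0.5, -2.9]
grip_width: 0.0374
grasp_force: 27.0
```

Run:
```python
from h import *
from go import delta
delta(.5034,.2815,.088,19.4); print(telemetry.get_obs()['force'],telemetry.get_obs()['wrist_torque'])
p=shot('wrist'); S=4
im=cv2.cvtColor(p['pixels'],cv2.COLOR_RGB2BGR)[200:340,220:415]
cv2.imwrite('pics/w4.png',cv2.resize(im,None,fx=S,fy=S,interpolation=cv2.INTER_CUBIC))
```

```text
now [0.5029 0.2814 0.0895] [-1.7999e+02  5.0000e-02  1.9400e+01] w 0.0374 t 18.6
cm [0.05 0.01 0.15] rv [-0.0001  0.0008  0.    ]
[ 1.11541744  0.46486897 -2.93559499] [-0.04210155  0.02971495  0.01199951]
```

View pics/w4.png

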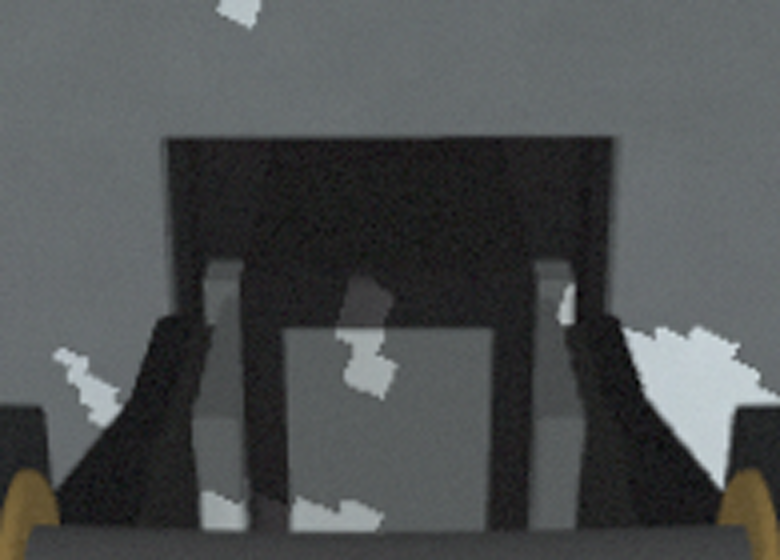

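Both catches are pinched in evenly, and −2.9 N is about the cassette's weight. I lift slowly past the tooth stop and check the force.

Request:
drive_tool(angular=[[0, 0, 0], [0, 0, 0], [0, 0, 0], [0, 0, 0], [0, 0, 0]], delta_pos=[[0, 0, -0.15], [0, 0, -0.15], [0, 0, -0.2], [0, 0, -0.3], [0, 0, 0]], gripper=[3.5, 3.5, 3.5, 3.5, 3.5])

```text
time_s: 19.15
tool_pos: [0.5036, 0.2817, 0.0986]
tool_rot: [-180.0, -0.1, 19.4]
force: [-0.2, 0.8, -3.3]
grip_width: 0.0372
grasp_force: 27.0
```

Only the weight is felt, so the teeth are clear. I draw it fully up.

Request:
drive_tool(angular=[[0, 0, 0], [0, 0, 0], [0, 0, 0], [0, 0, 0], [0, 0, 0], [0, 0, 0], [0, 0, 0], [0, 0, 0], [0, 0, 0], [0, 0, 0], [0, 0, 0], [0, 0, 0], [0, 0, 0], [0, 0, 0], [0, 0, 0], [0, 0, 0], [0, 0, 0], [0, 0, 0]], delta_pos=[[0, 0, -0.5], [0, 0, -0.8], [0, 0, -1], [0, 0, -1], [0, 0, -1], [0, 0, -1], [0, 0, -1], [0, 0, -1], [0, 0, -1], [0, 0, -1], [0, 0, -1], [0, 0, -1], [0, 0, -0.7], [0, 0, -0.4], [0, 0, 0], [0, 0, 0], [0, 0, 0], [0, 0, 0]], gripper=[3.5, 3.5, 3.5, 3.5, 3.5, 3.5, 3.5, 3.5, 3.5, 3.5, 3.5, 3.5, 3.5, 3.5, 3.5, 3.5, 3.5, 3.5])

```text
time_s: 20.95
tool_pos: [0.503, 0.2813, 0.2215]
tool_rot: [180.0, 0.1, 19.4]
force: [-0.3, -0.4, -3.5]
grip_width: 0.0379
grasp_force: 27.0
```

Run:
```python
from h import *
p=shot('scene','fin.png'); o=telemetry.get_obs(); print(o['time_s'],o['tool_pos'],o['grip_width'],o['grasp_force'],o['force'])
for z in(.07,.12,.138,.23): print(z,proj(p,(.5034,.2815,z)))
im=cv2.imread('pics/fin.png')[100:400,130:530]; cv2.imwrite('pics/finc.png',cv2.resize(im,None,fx=2,fy=2,interpolation=cv2.INTER_CUBIC))
```

```text
21.0 [0.503023   0.28136442 0.22159575] 0.03734881971102793 26.999410092830658 [-0.76764437 -0.61260414 -3.73549717]
0.07 [435.91342749 274.6994043 ]
0.12 [441.0037201  261.62327529]
0.138 [442.94895827 256.62627666]
0.23 [453.97052414 228.31367696]
```

View pics/finc.png

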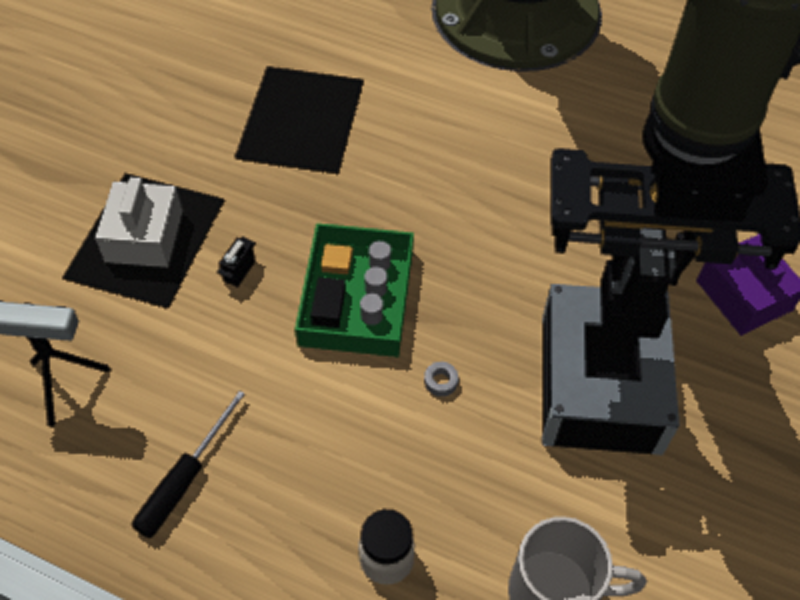

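The picture shows the cover upright on the chosen mat at (140,225) and the cassette held clear above the empty well near (640,280). The other things are where they were. The TCP rose 133 mm, so the underside is about 7.7 cm above the deck.

```bash
python3 -c "
from cell import env
print(env.sign_off())"
```

```text
the job is handed in; nothing more can be done
None
```

The job is handed in at about 21 s: the cover stands open side down on the far mat, and the cassette is held upright by its pinched catches, its underside about 7.7 cm above the deck.

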